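# Work a chasing tap down the blind port of a manifold block

## Task

The manifold block in the small vice has a fouled blind port, and its chasing tap has been started by hand in the existing thread. Fetch the tap wrench, seat it fully on the tap's square and work the tap down as a fitter would: about half a turn in (clockwise from above), about a quarter turn back, half a turn in, a quarter back, and so on to the bottom, which you reach in the third bite; feel for the bottom and stop there, because a tap that is forced snaps. Turn the tap with the wrench only, never with the fingers, leave the wrench seated on the tap for backing it out later, and do not disturb the other things on the bench.

Things in the scene. Friction and masses are not known exactly. Their poses are not given: they have to be found in the camera images.
- vice: Small steel vice, fixed, bed 60 x 150 x 18 mm, jaws 51 mm high, holding an aluminium manifold block (74 x 46 mm, flat top at z = 68 mm, brass fittings stand out 13 mm at both x ends). Origin: on the bench under the tap's axis; z up; y along the bed, jaw screw head at y = -76 mm, other end y = +80 mm. The tap stands upright in the port at x = y = 0.
- tap_square (a point): Point on the tap's axis at the shoulder where its round shank (16 mm dia) meets the drive square; about 37 mm above the block's top at the start, sinking 2.5 mm a turn. The square above it is 12 x 12 mm, 14.5 mm high with a 2.5 mm chamfer on top; its faces look along this point's own x and y axes, which turn with the tap. z up.
- tap (a joint): Turn of the tap, rad; grows as it goes in, clockwise from above. Starts between 0 and 0.4. The port's bottom is a hard stop somewhere between 5.2 and 7.0 rad, to be felt. Turning takes about 0.12 N m either way and the tap stays where left; at the bottom the moment climbs at once, 1 to 2 N m per rad. Over about 0.6 N m (200 N of contact force summed over the square) snaps it.
- tap_wrench: Loose steel tap wrench, 0.22 to 0.37 kg, flat on the bench, socket down. Body 26 x 26 mm in plan, 40 mm high, taken across either pair of its flat sides above the handles (free above 15 mm; TCP 38 mm above the origin suits). Two handles, 9 to 12 mm dia, along its +x and -x, 9 mm up, 150 mm overall. Origin: centre of the underside.
- socket (a point): Mouth of the wrench's square socket, at the wrench's origin: 13.3 mm wide (1.3 mm clearance on the tap's square, so about 0.1 rad of play each way), 17 mm deep, mouth chamfered 1.2 mm, sides along the wrench's x and y axes, so it fits in four yaws. Fully seated, the underside rests on the shoulder, this point on tap_square; let go, it stays there.
- cap_dish: Loose shallow metal dish, 69 mm dia, 12 mm high, behind the vice. Origin: centre of its underside. To be left alone.
- solution_bottle: Loose small brown bottle with a white cap, 38 mm dia, 62 mm high, behind the vice, beside the syringe pump (168 mm high, right side at y = -0.16 m). Origin: centre of its underside. To be left alone.
- pliers: Loose pliers with yellow handles, 87 x 102 x 12 mm, lying on the left of the bench, in front of the tall white instrument stack (x above 0.52 m, y from 0.1 to 0.55 m), round which the arm must pass. To be left alone.

How it is judged (in metres and radians):
On the way, in this order (a step that is already met when the one before it is completed fails the run):
1. the wrench is seated on the tap's square (horizontal distance between tap_wrench and tap_square below 0.003 m and z of tap_wrench in the frame of tap_square below 0.006 m and angle between tap_wrench's own z axis and vertical below 0.12 rad), for 0.2 s.
2. first bite: the tap is turned in about half a turn and stopped (value of joint tap between 2.5 and 4.2 rad and velocity of joint tap between -0.5 and 0.5 rad/s), for 0.1 s.
3. it is turned back about a quarter turn (value of joint tap between 0.4 and 2.45 rad and velocity of joint tap between -0.5 and 0.5 rad/s), for 0.1 s.
4. second bite: it is turned in about another half turn and stopped (value of joint tap above 4.1 rad and velocity of joint tap between -0.5 and 0.5 rad/s), for 0.1 s.
5. it is turned back about a quarter turn (value of joint tap between 1.9 and 4 rad and velocity of joint tap between -0.5 and 0.5 rad/s), for 0.1 s.
6. third bite: the tap stands at the bottom of the port (value of joint tap above 5.45 rad), for 0.2 s.
At the end, for the whole second after the job is handed in: The tap stands at the bottom of the port (within 0.15 rad of its stop); the wrench sits on its square, let go and at rest, upright within 0.12 rad, within 3 mm of the axis and down to within 6 mm of the shoulder (all of step 1 and value of joint tap above 5.45 rad and linear speed of tap_wrench below 0.02 m/s); the robot touches nothing.
It fails at once if the tap is overloaded: the wrench works on it with over 200 N of contact force (contact force between tap_wrench and vice above 200 N).
It fails at once if the fingers take or push the tap or the vice themselves (contact force between the fingers and vice above 3 N).
It fails at once if a bystander is moved by over 20 mm (distance of any of cap_dish, solution_bottle, pliers from where it was at the start of the episode above 0.02 m).
It also fails if it takes over 72 s, if anything falls off the work surface, if the arm or the gripper's body presses on something with over 40 N, if the wrist force passes 120 N, or if a joint passes its speed limit or range.

## Robot

A 6-joint arm with a two-finger parallel gripper is mounted at the origin on a cart in front of the work surface, level with it; the furniture and walls round the work are solid. World frame = base frame: x ahead of the robot, y to its left, z up, the work surface at z = 0. Lengths are in m, angles in degrees, forces in N, time in s.
With the tool pointing down it reaches from about 0.4 to 0.825 m from the base axis. Payload 7 kg.
Tool frame: the origin (TCP) lies between the finger pads, 19 mm behind the fingertips; this is the grasp point; z points along the fingers, y is the line along which they close (so a half turn about z gives the same grasp; the last joint's range is limited). The gripper opens to 88 mm and grips with 3 to 60 N. Pads are 19 mm wide; open, the fingers measure 130 mm over their backs; the gripper's body (78 mm by 193 mm) begins 47 mm behind the grasp point.
Start: joints at [-59.181, 20.546, 0.682, 0, -70.136, -16.507], TCP at [0.167, -0.654, 0.245] pointing down, gripper open.
Joint ranges: [-176.03, 176.03], [-82.01, 121.73], [-58.28, 71.71], [-173.87, 95.51], [-174.79, -0.11], [-173.66, 173.66]. Speed limits (degrees/s): [136.94, 136.94, 172.46, 180, 180, 180].

## Interface

Orientations are given as [roll, pitch, yaw] about the fixed x, y, z axes, in that order (R = Rz(yaw) Ry(pitch) Rx(roll)).
In Python, from plant import r gives the robot as it stands. The module is installed in compiled form; this text tells all that it offers.
- The arm moves only by the tool jog_arm, never from a script. Its argument "deltas" is a list that holds one entry, the list of rows, each a list of 5 numbers: the opening, from -1 (shut) to 1 (fully open), then the shift along the world's x, y, z in cm, then the turn about the world's z in rad. In form: [[[claw, dx, dy, dz, turn], ...]]. A call has 1 to 8 rows; each row shifts and turns the commanded pose from where the row before left it; what a row does not reach is not made up. A row lasts 1/8 s, in which the tool goes at most 62.5 mm and 10.7 degrees, less where a joint would pass 70% of its speed; a pose out of reach is approached as far as the arm can. A call with a gripper value outside its range is refused whole. The fingers move at their own pace and stop on an object; "force" is the grip in N (left out, the last holds). Time passes only in rows, so rows that do not move let the fingers close. It gives the time, the measured TCP pose, the force, the opening and the grip force at its end, in the units of the state.
- r.get_state(): the state, without advancing time (a new reading comes with each control period).
- r.capture(name): name is "scene" or "top" or "wrist"; returns the picture (480x640x3 uint8, blue, green, red); there is no depth.
- r.camera_info(name): a dict with "fx", "fy", "cx", "cy" (pixels), "view" (4x4, takes a point from world to camera coordinates). Camera axes: x right, y up, looking along -z (the intrinsics and any distortion apply to the point x, -y, -z); pixel columns grow to the right and rows downward; lengths in m; the calibration is good to about 2 mm. A picture is of the moment at which its call begins: read the wrist's pose just before it. camera_info takes no time and is no camera call; for the wrist camera it gives the pose at the moment of the call.
- r.close_job(): hands the job in; it is judged then, once.
The state is a dict: "time_s": time; "joints": joint angles; "qd": joint speeds; "joint_torque": joint torques, N m; "tcp_pos": TCP position; "eef_rot": TCP orientation; "contact_force": force on the tool from outside, world axes, zero at the start; "moment": the same for the moment, N m; "gripper_width": finger opening in m; "gripper_force": force on a finger pad.
Only numpy, scipy, OpenCV 4.12 (cv2) and the standard library are available. Lean on these libraries where they do the work, as an engineer would, in place of code of your own. Each camera call takes 0.05 s, during which the arm holds its last target. There are 200 camera calls.

## Working session

There is one attempt and no reset: what is moved stays moved. The work goes in short steps, Python scripts to look and compute and a tool call to move; the robot and the scene stay as the last step left them, time stands still between calls to the robot, and variables do not carry over. Pictures are saved under pics/ and viewed, at most 10 in all, crops included, and the job is handed in when it is done.

Besides the shell and the picture viewer there is one more tool, called after "Request:" by a JSON object that holds its "name" and its "arguments". jog_arm: Moves the arm, as the interface text tells. Its arguments: {"type":"object","properties":{"deltas":{"type":"array"},"force":{"type":"number"}},"required":["deltas"]}

```bash
mkdir -p pics
python3 - <<'E'
from plant import r
import cv2
for n in("scene","top"):
    cv2.imwrite(f"pics/{n}0.png",r.capture(n)); i=r.camera_info(n); print(n,i)
s=r.get_state();print(s)
E
```

```text
scene {'fx': 535.916695333561, 'fy': 535.916695333561, 'cx': 329.8324347043606, 'cy': 238.667821913356, 'view': array([[-0.66832429, -0.74385818,  0.00420144,  0.31438294],
       [ 0.4334819 , -0.38486229,  0.81484628, -0.38249099],
       [-0.60451309,  0.54640281,  0.57966188, -0.98382913],
       [ 0.        ,  0.        ,  0.        ,  1.        ]])}
top {'fx': 613.8587781075979, 'fy': 613.8587781075979, 'cx': 326.39914719357154, 'cy': 241.57059742216066, 'view': array([[-0.02827537, -0.99959888,  0.0016076 , -0.08982678],
       [ 0.99409636, -0.02795112,  0.1048387 , -0.60101699],
       [-0.10475172,  0.00456246,  0.99448794, -1.53884977],
       [ 0.        ,  0.        ,  0.        ,  1.        ]])}
{'time_s': 0.1, 'joints': array([-5.91808477e+01,  2.05865894e+01,  6.40026932e-01, -1.63895009e-02,
       -7.01333500e+01, -1.65056683e+01]), 'qd': array([-0.05864026, -0.20904789,  0.0972635 ,  0.06529645,  0.02846674,
       -0.03354798]), 'joint_torque': array([-2.08824531e-03, -5.84164202e+01,  2.93748432e+01,  7.01557651e+00,
        1.00290249e-02, -5.39653570e-05]), 'tcp_pos': array([ 0.1667452 , -0.65368467,  0.24453657]), 'eef_rot': array([ 1.79919003e+02, -7.93270579e-03, -1.65692091e+02]), 'contact_force': array([ 0.63215714, -0.57560876, -0.36443886]), 'moment': array([ 0.05411119,  0.04324372, -0.04761815]), 'gripper_force': 0.0, 'gripper_width': 0.08774313488345628}
```

View pics/top0.png

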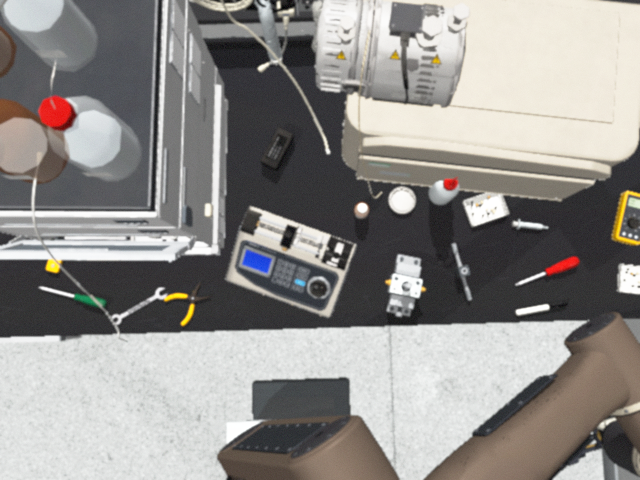

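View pics/scene0.png

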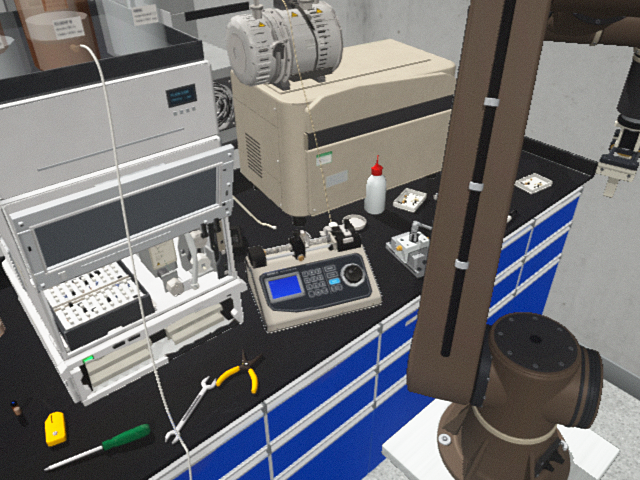

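The top view shows the vice with its tap near (406,286) and the wrench near (461,271), handles running (455,245)-(469,299). The bottle cap is at (361,210) and the dish at (402,200). Next I'll enlarge the vice and wrench area.

```bash
cat > h.py <<'E'
import numpy as np
from plant import r
def ray(n,u,v,z,i=None):
    "world point at height z seen at pixel u,v"
    i=i or r.camera_info(n); V=np.array(i["view"]); R,t=V[:3,:3],V[:3,3]
    d=R.T@np.array([(u-i["cx"])/i["fx"],-(v-i["cy"])/i["fy"],-1]); c=-R.T@t
    return c+d*(z-c[2])/d[2]
def proj(n,p,i=None):
    i=i or r.camera_info(n); V=np.array(i["view"]); q=V[:3,:3]@p+V[:3,3]
    return i["cx"]+i["fx"]*q[0]/-q[2], i["cy"]-i["fy"]*q[1]/-q[2]
E
python3 - <<'E'
import cv2,numpy as np
from h import *
im=cv2.imread("pics/top0.png")[235:325,370:490]
cv2.imwrite("pics/c0.png",cv2.resize(im,None,fx=6.6,fy=6.6,interpolation=cv2.INTER_CUBIC))
for n,u,v,z in [("wr",461,271,.04),("h1",455,245,.01),("h2",469,299,.01),("tap",406,286,.12),("bottle",361,210,.06),("dish",402,200,.01)]: print(n,ray("top",u,v,z))
E
```

```text
wr [ 0.51286173 -0.44536913  0.04      ]
h1 [ 0.58221544 -0.43994598  0.01      ]
h2 [ 0.44190369 -0.46891232  0.01      ]
tap [ 0.47658312 -0.29394704  0.12      ]
bottle [ 0.67295992 -0.19623686  0.06      ]
dish [ 0.70416143 -0.30739642  0.01      ]
```

View pics/c0.png

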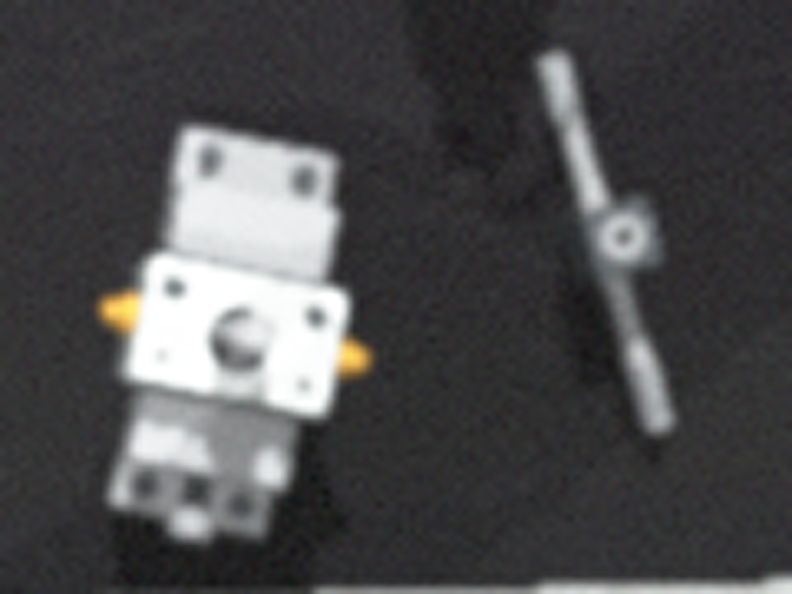

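Request:
{"name": "jog_arm", "arguments": {"deltas": [[[1,2,1.2,0,0.18],[1,2,1.2,0,0.18],[1,2,1.2,0,0.18],[1,2,1.2,0,0.18],[1,2,1.2,0,0.18],[1,2,1.2,0,0.18],[1,2,1.2,0,0.18],[1,2,1.2,0,0.18]]]}}

```text
time_s: 1.1
tcp_pos: [0.3274, -0.5574, 0.2449]
eef_rot: [180.0, 0.0, -82.8]
contact_force: [0.4, 0.2, 0.1]
gripper_width: 0.0874
gripper_force: 0.0
```

Request:
{"name": "jog_arm", "arguments": {"deltas": [[[1,2,1.2,0,0.18],[1,2,1.2,0,0.18],[1,2,1.2,0,0.18],[1,2,1.2,0,0.18],[1,2,1.2,0,0.18],[1,2,1.2,0,0.18],[1,2,1.2,0,0.18],[1,2,1.2,0,0.18]]]}}

```text
time_s: 2.1
tcp_pos: [0.4873, -0.4614, 0.2448]
eef_rot: [-180.0, 0.0, -0.3]
contact_force: [-0.4, -0.6, 0.4]
gripper_width: 0.088
gripper_force: 0.0
```

Request:
{"name": "jog_arm", "arguments": {"deltas": [[[1,1,0.5,0,0.18],[1,0,0,0,0],[1,0,0,0,0]]]}}

```text
time_s: 2.48
tcp_pos: [0.4964, -0.4571, 0.2451]
eef_rot: [-180.0, 0.0, 9.4]
contact_force: [1.4, 0.4, 0.4]
gripper_width: 0.0875
gripper_force: 0.0
```

Run:
```python
from h import *
import cv2
i=r.camera_info("wrist"); s=r.get_state(); print(s["joints"],s["tcp_pos"],s["eef_rot"],s["contact_force"],s["moment"])
im=r.capture("wrist"); cv2.imwrite("pics/w1.png",im); np.save("w1.npy",i,allow_pickle=True)
V=i["view"];print(i, -V[:3,:3].T@V[:3,3])
for p in [(.512,-.4515,.04),(.4766,-.294,.12)]: print(proj("wrist",np.array(p),i))
```

```text
[-2.61293415e+01  2.05577012e+01  6.65002031e-01 -2.40909721e-03
 -7.01415832e+01  1.25534108e+02] [ 0.49639071 -0.45711158  0.2450966 ] [-1.79978232e+02  2.65814344e-02  9.40395202e+00] [1.40165998 0.3611057  0.43022822] [-0.15106293  0.16297756 -0.01594627]
{'fx': 343.9337292324145, 'fy': 343.9337292324145, 'cx': 316.46787648183096, 'cy': 244.0416045968111, 'view': array([[ 0.16350238, -0.98654201, -0.00135398, -0.53202503],
       [ 0.94272241,  0.15664424, -0.29451151, -0.35878874],
       [ 0.29076007,  0.04687691,  0.95564697, -0.51351719],
       [ 0.        ,  0.        ,  0.        ,  1.        ]])} [ 0.57453584 -0.44459075  0.38435338]
(np.float64(313.55655410071404), np.float64(203.09672609857307))
(np.float64(110.36887190520369), np.float64(232.59830522316392))
```

View pics/w1.png

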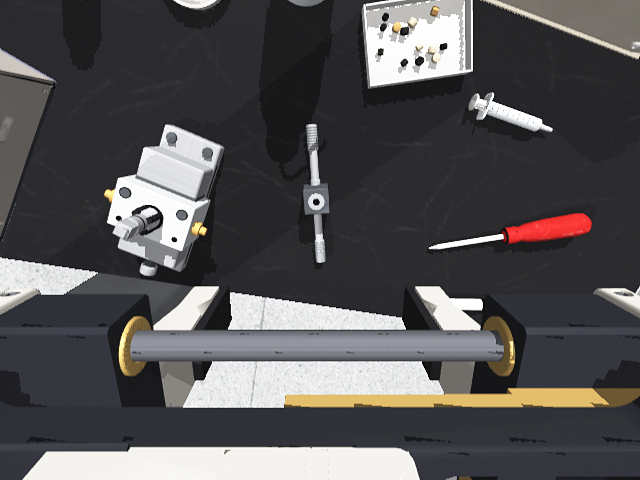

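The wrist view shows the wrench body top hole at (316,202), with handles from (312,126) to (320,261). The tap square's top is near (126,231) and the block's top is around (160,215). I'll enlarge both.

Run:
```python
import cv2,numpy as np
im=cv2.imread("pics/w1.png")
a=cv2.resize(im[115:275,275:355],None,fx=3.7,fy=3.7,interpolation=cv2.INTER_CUBIC)
b=cv2.resize(im[175:275,95:215-35],None,fx=5.92,fy=5.92,interpolation=cv2.INTER_CUBIC)
b=b[:592,:496]; c=np.zeros((592,800,3),np.uint8); c[:a.shape[0],:296]=a[:592]; c[:,300:300+b.shape[1]]=b; cv2.imwrite("pics/c1.png",c)
```

```text
(no output)
```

View pics/c1.png

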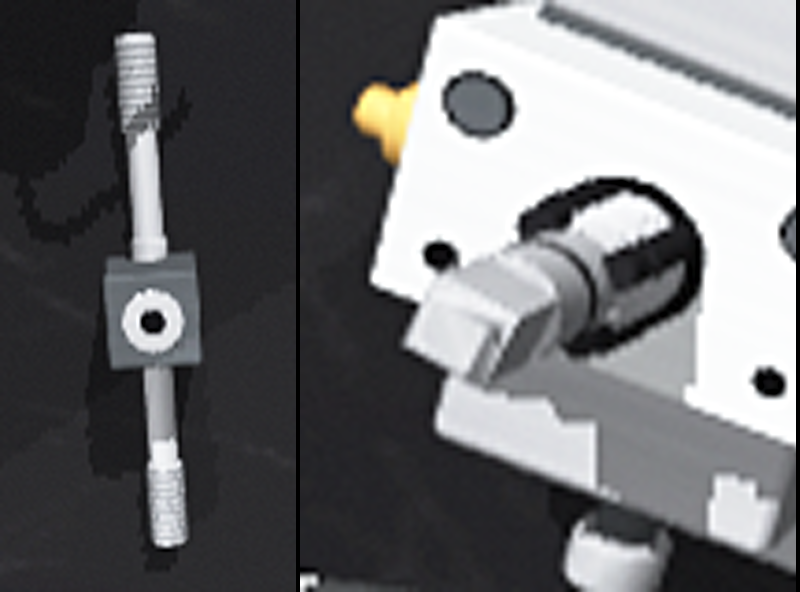

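Run:
```python
from h import *
i=np.load("w1.npy",allow_pickle=True).item()
f=lambda u,v,z:ray("wrist",275+u/3.7,115+v/3.7,z,i)
h1,h2=f(135,35,.012),f(170,545,.012); print(h1,h2,(h1+h2)/2,np.degrees(np.arctan2(*(h1-h2)[1::-1])),np.linalg.norm(h1-h2))
print("hole",f(152,321,.04)); 
for p in [(107,264),(194,254),(201,364),(109,365)]: print(f(*p,.04 if p[1]>300 else .04))
g=lambda u,v,z:ray("wrist",95+(u-300)/5.92,175+v/5.92,z,i)
print("tap",g(450,335,.1195))
q=[g(*p,.117) for p in [(428,288),(404,342),(490,386),(556,300)]]
print(q)
# tool frame check of cam
```

```text
[ 0.58672906 -0.43689213  0.012     ] [ 0.44038622 -0.47154044  0.012     ] [ 0.51355764 -0.45421628  0.012     ] 13.32014335902511 0.15038860189243805
hole [ 0.51376478 -0.45379413  0.04      ]
[ 0.52704694 -0.43931628  0.04      ]
[ 0.53351357 -0.46196278  0.04      ]
[ 0.50418899 -0.46906443  0.04      ]
[ 0.4997589  -0.44409593  0.04      ]
tap [ 0.4785664  -0.30157407  0.1195    ]
[array([ 0.48383422, -0.29730608,  0.117     ]), array([ 0.47563342, -0.29403905,  0.117     ]), array([ 0.47122504, -0.30561915,  0.117     ]), array([ 0.48498073, -0.31439204,  0.117     ])]
```

Request:
{"name": "jog_arm", "arguments": {"deltas": [[[1,-0.7,3.3,1.6,-0.12],[1,-0.7,3.3,1.6,-0.12],[1,-0.7,3.3,1.6,-0.12],[1,-0.7,3.3,1.6,-0.12],[1,-0.6,3.1,1.6,-0.12],[1,0,0,0,0],[1,0,0,0,0],[1,0,0,0,0]]]}}

```text
time_s: 3.52
tcp_pos: [0.4625, -0.2946, 0.3245]
eef_rot: [180.0, 0.1, -24.8]
contact_force: [-0.6, -0.7, 0.3]
gripper_width: 0.0875
gripper_force: 0.0
```

Run:
```python
from h import *
import cv2
i=r.camera_info("wrist"); s=r.get_state(); print(s["joints"],s["tcp_pos"],s["eef_rot"])
im=r.capture("wrist"); cv2.imwrite("pics/w2.png",im); np.save("w2.npy",i,allow_pickle=True)
u,v=map(int,proj("wrist",np.array([.478,-.3015,.1195]),i)); print(u,v)
cv2.imwrite("pics/c2.png",cv2.resize(im[v-45:v+55,u-65:u+65],None,fx=6,fy=6,interpolation=cv2.INTER_CUBIC))
```

```text
[-1.20294546e+01  6.17425385e+00 -7.94989618e+00 -4.63376884e-03
 -7.59573579e+01  7.72433595e+01] [ 0.46252364 -0.29463854  0.32452525] [ 1.79986385e+02  8.04883820e-02 -2.47872322e+01]
315 202
```

View pics/c2.png

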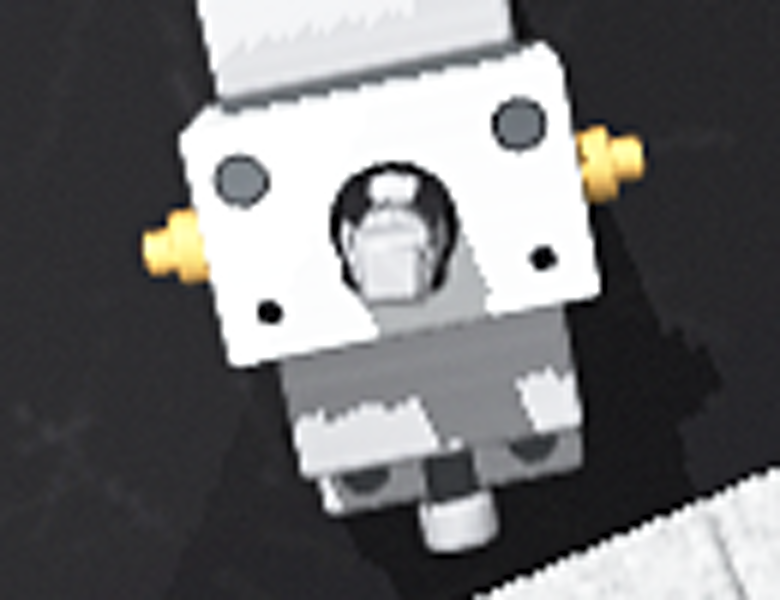

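The crop shows the tap square's top at about (392,270), i.e. image (315,202), as predicted. Its sides run almost upright in the picture, but it is too small to measure, so I'll go closer.

Request:
{"name": "jog_arm", "arguments": {"deltas": [[[1,-0.6,0.3,-5.1,0],[1,-0.6,0.3,-5.2,0],[1,-0.4,0.2,-5.1,0],[1,0,0,0,0],[1,0,0,0,0]]]}}

```text
time_s: 4.2
tcp_pos: [0.4481, -0.2869, 0.1729]
eef_rot: [180.0, -0.1, -24.7]
contact_force: [0.8, 0.3, 0.4]
gripper_width: 0.0872
gripper_force: 0.0
```

Run:
```python
from h import *
import cv2
i=r.camera_info("wrist"); s=r.get_state(); print(s["joints"],s["tcp_pos"],s["eef_rot"])
im=r.capture("wrist"); cv2.imwrite("pics/w3.png",im); np.save("w3.npy",i,allow_pickle=True)
u,v=map(int,proj("wrist",np.array([.478,-.3015,.1195]),i)); print(u,v)
g=cv2.cvtColor(im,6)[v-30:v+30,u-30:u+50-10]
a=cv2.LUT(g,np.uint8(np.clip((np.arange(256)-120)*1.9,0,255)))
cv2.imwrite("pics/c3.png",cv2.resize(a,None,fx=10,fy=10,interpolation=cv2.INTER_CUBIC))
```

```text
[-1.14655588e+01  1.05821148e+01 -2.32581228e+01  6.69090005e-02
 -5.60830250e+01  7.66991018e+01] [ 0.44805377 -0.28693764  0.17294482] [ 1.79963567e+02 -8.74470322e-02 -2.47291317e+01]
316 222
```

View pics/c3.png

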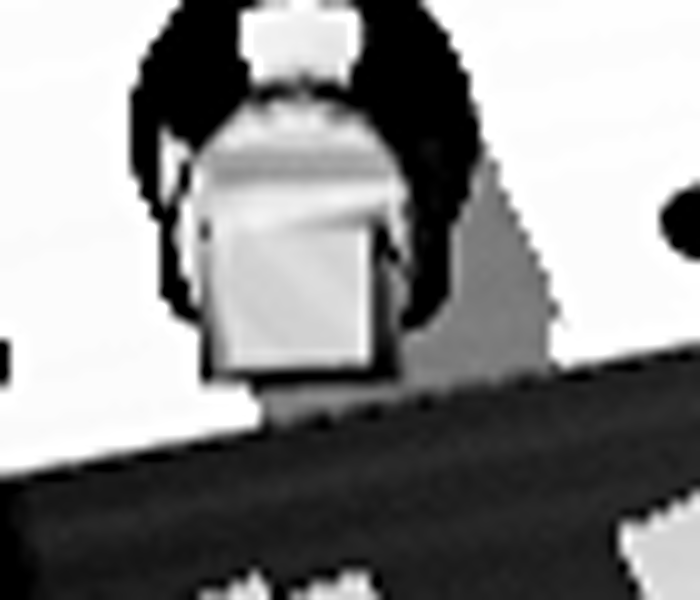

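The enhanced crop shows the square's top face with corners at about (213,231), (368,224), (375,366) and (221,374). They are nearly square to the picture.

Run:
```python
from h import *
i=np.load("w3.npy",allow_pickle=True).item()
q=np.array([ray("wrist",286+(u+.5)/10-.5,192+(v+.5)/10-.5,.1195,i)[:2] for u,v in [(213,231),(368,224),(375,366),(221,374)]])
print(q,q.mean(0))
for k in range(4):
    d=q[(k+1)%4]-q[k]; print(np.linalg.norm(d),np.degrees(np.arctan2(d[1],d[0])))
# tap in tool frame
s=np.radians(-24.73);t=q.mean(0)-[.44805,-.28694];R=np.array([[np.cos(s),np.sin(s)],[-np.sin(s),np.cos(s)]]);print(R@t)
# block top corners from w2 for vice yaw and centre
j=np.load("w2.npy",allow_pickle=True).item()
b=np.array([ray("wrist",250+u/6,157+v/6,.068,j)[:2] for u,v in [(190,125),(550,45),(600,295),(232,365)]])
print(b.mean(0),[np.linalg.norm(b[k]-b[k-1]) for k in range(4)],[np.degrees(np.arctan2(*(b[k]-b[k-1])[::-1])) for k in range(4)])
```

```text
[[ 0.48428197 -0.29822754]
 [ 0.48094813 -0.30644542]
 [ 0.47316105 -0.30335204]
 [ 0.47645327 -0.29505672]] [ 0.4787111  -0.30077043]
0.00886836957540861 -112.08145477847043
0.00837900368195956 158.3348086060494
0.008924748467321896 68.35302776019866
0.00844646095193583 -22.04921979554501
[0.03363501 0.00026482]
[ 0.48079556 -0.30218007] [np.float64(0.04701212461150636), np.float64(0.06948836533728249), np.float64(0.048611084804791746), np.float64(0.0731146016866051)] [np.float64(-16.408724662006218), np.float64(-102.4737482781977), np.float64(167.97426566148113), np.float64(76.18743037187939)]
```

Request:
{"name": "jog_arm", "arguments": {"deltas": [[[1,0.6,-3.4,0,0.12],[1,0.7,-3.5,0,0.12],[1,0.6,-3.5,0,0.12],[1,0.7,-3.5,-2.5,0.12],[1,0.6,-3.4,-3.0,0.13],[1,0,0,-2.4,0],[1,0,0,0,0],[1,0,0,0,0]]]}}

```text
time_s: 5.25
tcp_pos: [0.4801, -0.4597, 0.0948]
eef_rot: [179.9, -0.1, 10.2]
contact_force: [-0.3, 0.1, 0.1]
gripper_width: 0.0877
gripper_force: 0.0
```

Run:
```python
from h import *
import cv2
i=r.camera_info("wrist"); s=r.get_state(); print(s["joints"],s["tcp_pos"],s["eef_rot"])
im=r.capture("wrist"); cv2.imwrite("pics/w4.png",im); np.save("w4.npy",i,allow_pickle=True)
u,v=map(int,proj("wrist",np.array([.5137,-.454,.04]),i)); print(u,v)
cv2.imwrite("pics/c4.png",cv2.resize(im[v-45:v+45,u-50:u+50],None,fx=6.5,fy=6.5,interpolation=cv2.INTER_CUBIC))
```

```text
[-2.69668948e+01  2.64797119e+01 -1.12047728e+01  4.07114311e-02
 -5.21397227e+01  1.27181253e+02] [ 0.48006009 -0.45967846  0.09475153] [ 1.79868096e+02 -1.20582154e-01  1.02394337e+01]
316 219
```

View pics/c4.png

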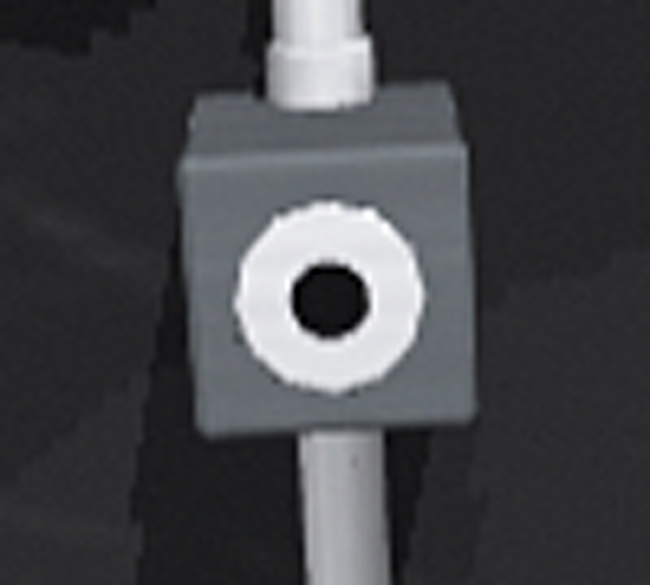

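The crop shows the wrench top with its hole at (330,300). The top-face corners are at (181,166), (467,146), (475,412) and (205,437).

Run:
```python
from h import *
i=np.load("w4.npy",allow_pickle=True).item()
f=lambda u,v:ray("wrist",266+(u+.5)/6.5-.5,174+(v+.5)/6.5-.5,.04,i)[:2]
c=f(330,298); print(c)
q=np.array([f(*p) for p in [(181,166),(467,146),(475,412),(205,437)]]); print(q.mean(0))
for k in range(4):
    d=q[(k+1)%4]-q[k]; print(np.linalg.norm(d),np.degrees(np.arctan2(d[1],d[0])))
t=c-r.get_state()["tcp_pos"][:2]; s=np.radians(10.24); print(np.array([[np.cos(s),np.sin(s)],[-np.sin(s),np.cos(s)]])@t)
```

```text
[ 0.5138889  -0.45375935]
[ 0.514396  -0.4538434]
0.025012042393116742 -75.75019402711801
0.024109241847638112 -167.01870241502502
0.024523441562017478 105.72938298601188
0.024736571419893605 14.164222383373925
[ 0.03421696 -0.00032169]
```

Request:
{"name": "jog_arm", "arguments": {"deltas": [[[1,1.7,0.3,0,0.03],[1,1.7,0.3,0,0.03],[1,0,0,-2,0],[1,0,0,0,0],[1,0,0,0,0]]]}}

```text
time_s: 5.92
tcp_pos: [0.5135, -0.453, 0.0729]
eef_rot: [180.0, -0.0, 13.7]
contact_force: [-0.5, -0.1, 1.2]
gripper_width: 0.0877
gripper_force: 0.0
```

Request:
{"name": "jog_arm", "arguments": {"deltas": [[[1,0.04,-0.08,-2,0],[1,0,0,-1.4,0],[1,0,0,0,0],[1,0,0,0,0]]], "force": 40}}

```text
time_s: 6.42
tcp_pos: [0.5133, -0.454, 0.0384]
eef_rot: [180.0, 0.0, 13.7]
contact_force: [0.6, 0.4, -0.6]
gripper_width: 0.0877
gripper_force: 0.0
```

Request:
{"name": "jog_arm", "arguments": {"deltas": [[[-1,0,0,0,0],[-1,0,0,0,0],[-1,0,0,0,0],[-1,0,0,0,0],[-1,0,0,0,0],[-1,0,0,0,0]]], "force": 40}}

```text
time_s: 7.18
tcp_pos: [0.5132, -0.4538, 0.0384]
eef_rot: [-180.0, 0.0, 13.7]
contact_force: [-0.6, -0.0, -0.5]
gripper_width: 0.0334
gripper_force: 0.0
```

Request:
{"name": "jog_arm", "arguments": {"deltas": [[[-1,0,0,0,0],[-1,0,0,0,0],[-1,0,0,0,0]]]}}

```text
time_s: 7.55
tcp_pos: [0.5132, -0.4538, 0.0383]
eef_rot: [-180.0, 0.0, 13.6]
contact_force: [0.0, -0.2, -0.4]
gripper_width: 0.0254
gripper_force: 40.0
```

Request:
{"name": "jog_arm", "arguments": {"deltas": [[[-1,0,0,3,0],[-1,0,0,4,0],[-1,0,0,4,0],[-1,0,0,0,0]]]}}

```text
time_s: 8.05
tcp_pos: [0.5148, -0.4548, 0.1519]
eef_rot: [179.8, -0.2, 13.7]
contact_force: [0.6, 0.1, -4.7]
gripper_width: 0.025
gripper_force: 40.0
```

Request:
{"name": "jog_arm", "arguments": {"deltas": [[[-1,-0.7,3.1,1.4,-0.12],[-1,-0.8,3.1,1,-0.12],[-1,-0.7,3.1,0,-0.12],[-1,-0.8,3.1,0,-0.12],[-1,-0.7,3.0,0,-0.14],[-1,0,0,0,0],[-1,0,0,0,0],[-1,0,0,0,0]]]}}

```text
time_s: 9.05
tcp_pos: [0.4762, -0.3003, 0.1718]
eef_rot: [180.0, 0.1, -21.9]
contact_force: [-1.0, -0.5, -3.6]
gripper_width: 0.0259
gripper_force: 40.0
```

Run:
```python
from h import *
import cv2
i=r.camera_info("wrist"); s=r.get_state(); print(s["joints"],s["tcp_pos"],s["eef_rot"],s["contact_force"],s["moment"])
im=r.capture("wrist"); cv2.imwrite("pics/w5.png",im)
cv2.imwrite("pics/c5.png",cv2.resize(im[180:400,190:440],None,fx=2.7,fy=2.7,interpolation=cv2.INTER_CUBIC))
```

```text
[-1.23226281e+01  1.35464180e+01 -1.94774135e+01 -2.96072849e-03
 -5.70273074e+01  8.04598669e+01] [ 0.47616713 -0.30032531  0.17175825] [ 1.79993972e+02  5.08430568e-02 -2.18643763e+01] [-0.97590883 -0.48321892 -3.62237928] [-0.05868646  0.14717096 -0.00455842]
```

View pics/c5.png

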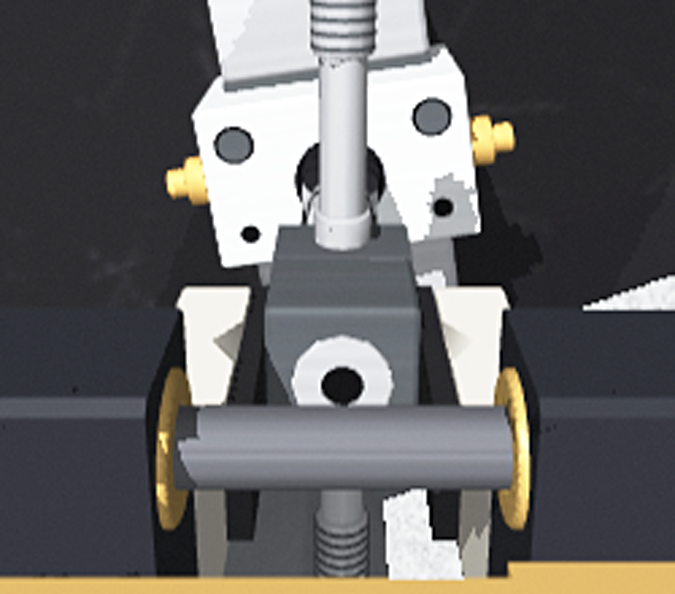

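The wrench is held upright, with its hole at (343,384) in the crop, i.e. image (317,322). The square lies hidden below it. I'll check the offset in the grip.

Run:
```python
from h import *
s=r.get_state(); t=s["tcp_pos"]; z=t[2]-.0383
w=ray("wrist",190+343.5/2.7-.5,180+384.5/2.7-.5,z+.04)
print(w,w-t,[.4787,-.3008]-w[:2],z, ray("wrist",190+343.5/2.7-.5,180+384.5/2.7-.5,z+.042))
```

```text
[ 0.47616018 -0.30115882  0.1735369 ] [-8.99778772e-06 -7.81941874e-04  1.70000000e-03] [0.00253982 0.00035882] 0.13353689815855518 [ 0.47722876 -0.30158837  0.1755369 ]
```

Request:
{"name": "jog_arm", "arguments": {"deltas": [[[-1,0.21,0.01,0,0],[-1,0,0,-0.7,0],[-1,0,0,-0.5,0],[-1,0,0,0,0],[-1,0,0,0,0]]]}}

```text
time_s: 9.72
tcp_pos: [0.4784, -0.2998, 0.1604]
eef_rot: [180.0, 0.0, -21.9]
contact_force: [-0.5, -0.0, -3.6]
gripper_width: 0.0257
gripper_force: 40.0
```

Request:
{"name": "jog_arm", "arguments": {"deltas": [[[-1,0,0,-0.15,0],[-1,0,0,-0.15,0],[-1,0,0,-0.15,0],[-1,0,0,0,0]]]}}

```text
time_s: 10.22
tcp_pos: [0.4782, -0.2997, 0.1557]
eef_rot: [180.0, 0.0, -21.9]
contact_force: [-0.4, 0.3, -4.1]
gripper_width: 0.0262
gripper_force: 40.0
```

Request:
{"name": "jog_arm", "arguments": {"deltas": [[[-1,0,-0.04,-0.1,0],[-1,0,0,-0.15,0],[-1,0,0,-0.15,0],[-1,0,0,0,0]]]}}

```text
time_s: 10.72
tcp_pos: [0.4782, -0.3001, 0.1517]
eef_rot: [180.0, 0.0, -21.9]
contact_force: [-0.3, -0.5, -4.1]
gripper_width: 0.0257
gripper_force: 40.0
```

Request:
{"name": "jog_arm", "arguments": {"deltas": [[[-1,0,0,-0.2,0],[-1,0,0,-0.2,0],[-1,0,0,-0.2,0],[-1,0,0,0,0]]]}}

```text
time_s: 11.22
tcp_pos: [0.4782, -0.3001, 0.1456]
eef_rot: [180.0, 0.0, -21.9]
contact_force: [-0.3, -0.5, -3.2]
gripper_width: 0.0256
gripper_force: 40.0
```

Request:
{"name": "jog_arm", "arguments": {"deltas": [[[-1,0,0,-0.1,0],[-1,0,0,-0.1,0],[-1,0,0,0,0],[-1,0,0,0,0]]]}}

```text
time_s: 11.72
tcp_pos: [0.4784, -0.3001, 0.1439]
eef_rot: [180.0, -0.0, -21.9]
contact_force: [0.5, -0.2, -3.6]
gripper_width: 0.0253
gripper_force: 40.0
```

Request:
{"name": "jog_arm", "arguments": {"deltas": [[[-1,0,0,-0.05,0],[-1,0,0,-0.05,0],[-1,0,0,0,0],[-1,0,0,0,0]]]}}

```text
time_s: 12.22
tcp_pos: [0.4784, -0.3002, 0.1431]
eef_rot: [180.0, -0.0, -21.9]
contact_force: [-1.1, 0.2, -0.9]
gripper_width: 0.0261
gripper_force: 40.0
```

Run:
```python
from h import *
s=r.get_state(); print(s["joints"],s["tcp_pos"],s["eef_rot"],s["contact_force"],s["moment"])
```

```text
[-1.22495521e+01  1.53375207e+01 -2.13041328e+01  6.05928084e-03
 -5.33431577e+01  8.03746813e+01] [ 0.47842341 -0.30017167  0.1430686 ] [ 1.79997746e+02 -1.57877558e-02 -2.18712536e+01] [-1.09166145  0.2265979  -0.91013514] [ 0.11154856  0.35198313 -0.02168419]
```

Request:
{"name": "jog_arm", "arguments": {"deltas": [[[-1,0,0,-0.006,-0.15],[-1,0,0,-0.006,-0.15],[-1,0,0,-0.006,-0.15],[-1,0,0,-0.006,-0.15],[-1,0,0,-0.006,-0.15]]]}}

```text
time_s: 12.85
tcp_pos: [0.4787, -0.2998, 0.1428]
eef_rot: [-179.9, -0.0, -65.1]
contact_force: [0.3, 2.9, 0.4]
gripper_width: 0.0256
gripper_force: 40.0
```

```bash
cat > s.py <<'E'
from h import *
s=r.get_state(); print(*[np.round(s[k],4) for k in("time_s","joints","tcp_pos","eef_rot","contact_force","moment","gripper_width")])
E
python3 s.py
```

```text
12.85 [-1.22242e+01  1.53493e+01 -2.13091e+01 -3.45000e-02 -5.32968e+01
  3.71318e+01] [ 0.4787 -0.2998  0.1428] [-1.799476e+02 -5.000000e-03 -6.511300e+01] [0.2595 2.8895 0.3527] [1.3715 0.0092 0.0918] 0.0256
```

Request:
{"name": "jog_arm", "arguments": {"deltas": [[[-1,0,0,-0.006,-0.15],[-1,0,0,-0.006,-0.15],[-1,0,0,-0.006,-0.15],[-1,0,0,-0.006,-0.15],[-1,0,0,-0.006,-0.15],[-1,0,0,-0.006,-0.15],[-1,0,0,-0.006,-0.15],[-1,0,0,-0.006,-0.15]]]}}

```text
time_s: 13.85
tcp_pos: [0.4801, -0.2999, 0.1425]
eef_rot: [-179.9, 0.1, -133.8]
contact_force: [4.3, 1.4, -2.6]
gripper_width: 0.0255
gripper_force: 40.0
```

```bash
python3 s.py
```

```text
13.85 [-1.22048e+01  1.54038e+01 -2.12880e+01 -3.25000e-02 -5.31190e+01
 -3.16242e+01] [ 0.4801 -0.2999  0.1425] [-1.798526e+02  1.214000e-01 -1.338483e+02] [ 4.3495  1.4163 -2.6114] [ 0.7605 -1.5952  0.0845] 0.0255
```

Request:
{"name": "jog_arm", "arguments": {"deltas": [[[-1,0.02,0,-0.006,-0.15],[-1,0.02,0,-0.006,-0.15],[-1,0.02,0,-0.006,-0.15],[-1,0,0,-0.006,-0.15],[-1,0,0,-0.006,-0.15],[-1,0,0,-0.006,-0.15],[-1,0,0,-0.006,-0.15],[-1,0,0,-0.006,-0.15]]]}}

```text
time_s: 14.85
tcp_pos: [0.4806, -0.301, 0.142]
eef_rot: [-180.0, 0.2, 157.4]
contact_force: [4.1, -4.8, -5.0]
gripper_width: 0.0254
gripper_force: 40.0
```

Request:
{"name": "jog_arm", "arguments": {"deltas": [[[-1,0,0,0,0],[-1,0,0,0,0],[-1,0,0,0,0]]]}}

```text
time_s: 15.22
tcp_pos: [0.4806, -0.3011, 0.142]
eef_rot: [-180.0, 0.2, 157.7]
contact_force: [3.9, -4.0, -6.0]
gripper_width: 0.026
gripper_force: 40.0
```

```bash
python3 s.py
```

```text
15.225 [-1.225820e+01  1.549870e+01 -2.126270e+01  7.200000e-02 -5.304390e+01
 -1.001184e+02] [ 0.4806 -0.3011  0.142 ] [-179.9774    0.2018  157.6667] [ 3.8569 -3.9915 -6.0446] [-1.8307 -1.4442  0.0479] 0.026
```

Request:
{"name": "jog_arm", "arguments": {"deltas": [[[-1,0.01,-0.01,0.004,0.15],[-1,0.01,-0.01,0.004,0.15],[-1,0,0,0.006,0.15],[-1,0,0,0.006,0.15],[-1,0,0,0.006,0.15]]]}}

```text
time_s: 15.85
tcp_pos: [0.4806, -0.3005, 0.1423]
eef_rot: [-179.9, 0.1, -159.1]
contact_force: [2.7, 0.6, -2.3]
gripper_width: 0.0255
gripper_force: 40.0
```

Request:
{"name": "jog_arm", "arguments": {"deltas": [[[-1,0,0,0.006,0.15],[-1,0,0,0.006,0.15],[-1,0,0,0.006,0.15],[-1,0,0,0.006,0.15],[-1,0,0,0.006,0.15],[-1,0,0,0,0],[-1,0,0,0,0],[-1,0,0,0,0]]]}}

```text
time_s: 16.85
tcp_pos: [0.4799, -0.3, 0.1425]
eef_rot: [-179.9, 0.1, -116.6]
contact_force: [2.1, 5.1, -0.2]
gripper_width: 0.0255
gripper_force: 40.0
```

```bash
python3 s.py
```

```text
16.85 [-1.22187e+01  1.54470e+01 -2.12240e+01 -3.92000e-02 -5.32454e+01
 -1.43811e+01] [ 0.4799 -0.3     0.1425] [-1.799268e+02  5.130000e-02 -1.166232e+02] [ 2.1149  5.1259 -0.1751] [ 2.0569 -0.8665 -0.0353] 0.0255
```

Request:
{"name": "jog_arm", "arguments": {"deltas": [[[0.5,0,0,0,0],[0.5,0,0,0,0],[0.5,0,0,0,0],[0.5,0,0,0,0],[0.5,0,0,0,0],[0.5,0,0,0.3,0],[0.5,0,0,0,0.175],[0.5,0,0,0,0.175]]]}}

```text
time_s: 17.85
tcp_pos: [0.4792, -0.3004, 0.1454]
eef_rot: [-180.0, -0.0, -96.0]
contact_force: [-0.2, 0.7, -0.4]
gripper_width: 0.0658
gripper_force: 0.0
```

Request:
{"name": "jog_arm", "arguments": {"deltas": [[[0.5,0,0,0,0.175],[0.5,0,0,0,0.175],[0.5,0,0,0,0.175],[0.5,0,0,0,0.175],[0.5,0,0,0,0.175],[0.5,0,0,0,0.175],[0.5,0,0,0,0.175],[0.5,0,0,0,0.175]]]}}

```text
time_s: 18.85
tcp_pos: [0.4792, -0.3004, 0.1454]
eef_rot: [180.0, -0.0, -15.8]
contact_force: [0.0, -0.6, -0.5]
gripper_width: 0.0654
gripper_force: 0.0
```

Request:
{"name": "jog_arm", "arguments": {"deltas": [[[0.5,0,0,0,0.175],[0.5,0,0,0,0.175],[0.5,0,0,0,0.175],[0.5,0,0,0,0.175],[0.5,0,0,0,0.175],[0.5,0,0,0,0.175],[0.5,0,0,0,0.175],[0.5,0,0,0,0]]]}}

```text
time_s: 19.85
tcp_pos: [0.4792, -0.3004, 0.1454]
eef_rot: [180.0, -0.0, 54.0]
contact_force: [0.1, 0.9, -0.4]
gripper_width: 0.0657
gripper_force: 0.0
```

```bash
python3 s.py
```

```text
19.85 [-1.225410e+01  1.526690e+01 -2.105160e+01  4.200000e-03 -5.366990e+01
  1.562263e+02] [ 0.4792 -0.3004  0.1454] [ 1.79988e+02 -1.60000e-03  5.39747e+01] [ 0.1117  0.855  -0.3781] [-0.1955  0.0704 -0.02  ] 0.0657
```

Request:
{"name": "jog_arm", "arguments": {"deltas": [[[0.5,0.02,-0.02,0,0.164],[0.5,0,0,-0.3,0],[-1,0,0,0,0],[-1,0,0,0,0],[-1,0,0,0,0],[-1,0,0,0,0],[-1,0,0,0,0],[-1,0,0,0,0]]]}}

```text
time_s: 20.85
tcp_pos: [0.4795, -0.3006, 0.1422]
eef_rot: [180.0, -0.0, 63.4]
contact_force: [-0.2, 0.2, 0.5]
gripper_width: 0.0258
gripper_force: 39.8
```

Request:
{"name": "jog_arm", "arguments": {"deltas": [[[-1,0,0,0,0],[-1,0,0,0,0]]]}}

```text
time_s: 21.1
tcp_pos: [0.4795, -0.3006, 0.1422]
eef_rot: [180.0, -0.0, 63.4]
contact_force: [1.1, -0.7, -0.6]
gripper_width: 0.0254
gripper_force: 39.8
```

```bash
python3 s.py
```

```text
21.1 [-1.22698e+01  1.54843e+01 -2.12204e+01  4.10000e-03 -5.32754e+01
  1.65705e+02] [ 0.4795 -0.3006  0.1422] [ 1.799798e+02 -1.800000e-03  6.343770e+01] [ 1.0959 -0.7434 -0.5875] [-0.3515 -0.2991 -0.0894] 0.0254
```

Request:
{"name": "jog_arm", "arguments": {"deltas": [[[-1,0,0,-0.006,-0.15],[-1,0,0,-0.006,-0.15],[-1,0,0,-0.006,-0.15],[-1,0,0,-0.006,-0.15],[-1,0,0,-0.006,-0.15],[-1,0,0,-0.006,-0.15]]]}}

```text
time_s: 21.85
tcp_pos: [0.4797, -0.3007, 0.142]
eef_rot: [180.0, -0.0, 11.6]
contact_force: [1.0, -1.1, 0.8]
gripper_width: 0.0255
gripper_force: 39.8
```

```bash
python3 s.py
```

```text
21.85 [-1.227020e+01  1.550530e+01 -2.123710e+01  2.010000e-02 -5.321770e+01
  1.138705e+02] [ 0.4797 -0.3007  0.142 ] [ 1.799692e+02 -3.000000e-02  1.161230e+01] [ 1.0287 -1.1293  0.7991] [-0.6287 -0.3173  0.1214] 0.0255
```

Forces are much lower now, so I'll carry on with the bite.

Request:
{"name": "jog_arm", "arguments": {"deltas": [[[-1,0,0,-0.006,-0.15],[-1,0,0,-0.006,-0.15],[-1,0,0,-0.006,-0.15],[-1,0,0,-0.006,-0.15],[-1,0,0,-0.006,-0.15],[-1,0,0,-0.006,-0.15],[-1,0,0,-0.006,-0.15]]]}}

```text
time_s: 22.72
tcp_pos: [0.4796, -0.3009, 0.1416]
eef_rot: [180.0, -0.1, -48.5]
contact_force: [0.8, -2.3, 0.7]
gripper_width: 0.0254
gripper_force: 39.8
```

Request:
{"name": "jog_arm", "arguments": {"deltas": [[[-1,0,0,-0.006,-0.15],[-1,0,0,-0.006,-0.15],[-1,0,0,-0.006,-0.15],[-1,0,0,-0.006,-0.15],[-1,0,0,-0.006,-0.15],[-1,0,0,-0.006,-0.15],[-1,0,0,-0.006,-0.15],[-1,0,0,0,0]]]}}

```text
time_s: 23.72
tcp_pos: [0.4795, -0.3009, 0.1412]
eef_rot: [-180.0, -0.0, -108.4]
contact_force: [-1.1, -3.2, 0.5]
gripper_width: 0.0253
gripper_force: 39.8
```

Request:
{"name": "jog_arm", "arguments": {"deltas": [[[-1,0,0,0,0],[-1,0,0,0,0]]]}}

```text
time_s: 23.98
tcp_pos: [0.4795, -0.3008, 0.1411]
eef_rot: [-180.0, -0.0, -108.3]
contact_force: [0.3, -4.2, 0.8]
gripper_width: 0.0258
gripper_force: 39.8
```

```bash
python3 s.py
```

```text
23.975 [-1.22812e+01  1.55561e+01 -2.12983e+01  2.92000e-02 -5.31268e+01
 -6.07330e+00] [ 0.4795 -0.3008  0.1411] [-1.799788e+02 -2.120000e-02 -1.083370e+02] [ 0.3018 -4.1643  0.8359] [-1.6301 -0.0151  0.0065] 0.0258
```

Request:
{"name": "jog_arm", "arguments": {"deltas": [[[-1,0,0,0.006,0.15],[-1,0,0,0.006,0.15],[-1,0,0,0.006,0.15],[-1,0,0,0.006,0.15],[-1,0,0,0.006,0.15]]]}}

```text
time_s: 24.6
tcp_pos: [0.4795, -0.3008, 0.1413]
eef_rot: [-180.0, -0.0, -65.1]
contact_force: [0.5, -4.5, 0.3]
gripper_width: 0.0255
gripper_force: 39.8
```

Request:
{"name": "jog_arm", "arguments": {"deltas": [[[-1,0,0,0.006,0.15],[-1,0,0,0.006,0.15],[-1,0,0,0.006,0.15],[-1,0,0,0.006,0.15],[-1,0,0,0.006,0.15],[-1,0,0,0,0],[-1,0,0,0,0],[-1,0,0,0,0]]]}}

```text
time_s: 25.6
tcp_pos: [0.4796, -0.3006, 0.1417]
eef_rot: [180.0, -0.0, -22.6]
contact_force: [2.3, -4.0, -1.3]
gripper_width: 0.0257
gripper_force: 39.8
```

```bash
python3 s.py
```

```text
25.6 [-1.22707e+01  1.55247e+01 -2.12559e+01  8.90000e-03 -5.31917e+01
  7.96732e+01] [ 0.4796 -0.3006  0.1417] [ 1.799979e+02 -2.850000e-02 -2.259210e+01] [ 2.3102 -3.9721 -1.3286] [-1.7789 -0.5503 -0.0351] 0.0257
```

Request:
{"name": "jog_arm", "arguments": {"deltas": [[[-1,0,0,-0.006,-0.15],[-1,0,0,-0.006,-0.15],[-1,0,0,-0.006,-0.15],[-1,0,0,-0.006,-0.15],[-1,0,0,-0.006,-0.15],[-1,0,0,-0.006,-0.15]]]}}

```text
time_s: 26.35
tcp_pos: [0.4795, -0.3007, 0.1414]
eef_rot: [-180.0, -0.0, -74.4]
contact_force: [2.2, -5.1, -0.3]
gripper_width: 0.0254
gripper_force: 39.8
```

Request:
{"name": "jog_arm", "arguments": {"deltas": [[[-1,0,0,-0.006,-0.15],[-1,0,0,-0.006,-0.15],[-1,0,0,-0.006,-0.15],[-1,0,0,-0.006,-0.15],[-1,0,0,-0.006,-0.15]]]}}

```text
time_s: 26.98
tcp_pos: [0.4794, -0.3008, 0.1411]
eef_rot: [-180.0, -0.0, -117.4]
contact_force: [0.2, -5.6, 0.1]
gripper_width: 0.0254
gripper_force: 39.8
```

```bash
python3 s.py
```

```text
26.975 [-1.22755e+01  1.55557e+01 -2.13064e+01  3.09000e-02 -5.31241e+01
 -1.51127e+01] [ 0.4794 -0.3008  0.1411] [-1.799802e+02 -2.020000e-02 -1.173696e+02] [ 0.2416 -5.5926  0.1335] [-1.9383 -0.2576  0.1596] 0.0254
```

Request:
{"name": "jog_arm", "arguments": {"deltas": [[[-1,0,0,-0.003,-0.08],[-1,0,0,-0.003,-0.08],[-1,0,0,-0.003,-0.08],[-1,0,0,-0.003,-0.06]]]}}

```text
time_s: 27.48
tcp_pos: [0.4794, -0.3007, 0.141]
eef_rot: [-180.0, -0.0, -134.4]
contact_force: [1.0, -4.7, -0.1]
gripper_width: 0.026
gripper_force: 39.8
```

```bash
python3 s.py
```

```text
27.475 [-1.22759e+01  1.55622e+01 -2.13162e+01  3.02000e-02 -5.31147e+01
 -3.21507e+01] [ 0.4794 -0.3007  0.141 ] [-1.799813e+02 -1.670000e-02 -1.344085e+02] [ 0.9632 -4.718  -0.1367] [-1.927  -0.2723  0.1466] 0.026
```

Request:
{"name": "jog_arm", "arguments": {"deltas": [[[-1,0,0,-0.002,-0.04],[-1,0,0,-0.002,-0.04],[-1,0,0,-0.002,-0.04],[-1,0,0,-0.002,-0.04]]]}}

```text
time_s: 27.98
tcp_pos: [0.4793, -0.3008, 0.1409]
eef_rot: [-180.0, -0.0, -143.5]
contact_force: [0.9, -4.9, 1.0]
gripper_width: 0.0256
gripper_force: 39.8
```

```bash
python3 s.py
```

```text
27.975 [-1.22775e+01  1.55661e+01 -2.13193e+01  2.98000e-02 -5.31087e+01
 -4.12614e+01] [ 0.4793 -0.3008  0.1409] [-1.799799e+02 -1.410000e-02 -1.435210e+02] [ 0.8791 -4.9136  1.0161] [-1.8993 -0.1742  0.1475] 0.0256
```

Request:
{"name": "jog_arm", "arguments": {"deltas": [[[-1,0,0,-0.002,-0.04],[-1,0,0,-0.002,-0.04],[-1,0,0,-0.002,-0.04],[-1,0,0,-0.002,-0.04]]]}}

```text
time_s: 28.48
tcp_pos: [0.4793, -0.3008, 0.1408]
eef_rot: [-180.0, -0.0, -152.7]
contact_force: [-0.1, -4.9, 1.2]
gripper_width: 0.0257
gripper_force: 39.8
```

```bash
python3 s.py
```

```text
28.475 [-1.22777e+01  1.55687e+01 -2.13277e+01  3.10000e-02 -5.31030e+01
 -5.04286e+01] [ 0.4793 -0.3008  0.1408] [-1.799806e+02 -1.540000e-02 -1.526877e+02] [-0.061  -4.9109  1.1508] [-1.8336 -0.2192  0.0839] 0.0257
```

Request:
{"name": "jog_arm", "arguments": {"deltas": [[[-1,0,0,-0.002,-0.04],[-1,0,0,-0.002,-0.04],[-1,0,0,-0.002,-0.04],[-1,0,0,-0.002,-0.04]]]}}

```text
time_s: 28.98
tcp_pos: [0.4793, -0.3007, 0.1408]
eef_rot: [-180.0, -0.0, -161.9]
contact_force: [1.0, -5.3, 0.6]
gripper_width: 0.0256
gripper_force: 39.8
```

```bash
python3 s.py
```

```text
28.975 [-1.22766e+01  1.55703e+01 -2.13320e+01  2.96000e-02 -5.30964e+01
 -5.95943e+01] [ 0.4793 -0.3007  0.1408] [-1.799789e+02 -1.090000e-02 -1.618531e+02] [ 0.9722 -5.299   0.5896] [-1.8493 -0.1708  0.1565] 0.0256
```

Request:
{"name": "jog_arm", "arguments": {"deltas": [[[-1,0,0,-0.002,-0.04],[-1,0,0,-0.002,-0.04],[-1,0,0,-0.002,-0.04],[-1,0,0,-0.002,-0.04]]]}}

```text
time_s: 29.48
tcp_pos: [0.4792, -0.3007, 0.1407]
eef_rot: [-180.0, -0.0, -171.0]
contact_force: [0.7, -4.7, 1.2]
gripper_width: 0.0257
gripper_force: 39.8
```

```bash
python3 s.py
```

```text
29.475 [-1.22691e+01  1.55759e+01 -2.13432e+01  3.59000e-02 -5.30954e+01
 -6.87300e+01] [ 0.4792 -0.3007  0.1407] [-1.799785e+02 -2.390000e-02 -1.709775e+02] [ 0.6763 -4.6511  1.2159] [-1.6468 -0.0508  0.6099] 0.0257
```

Request:
{"name": "jog_arm", "arguments": {"deltas": [[[-1,0,0,0,0.04],[-1,0,0,0,0.04]]]}}

```text
time_s: 29.72
tcp_pos: [0.4793, -0.3007, 0.1407]
eef_rot: [-180.0, -0.0, -166.3]
contact_force: [0.3, -4.7, 1.3]
gripper_width: 0.0255
gripper_force: 39.8
```

```bash
python3 s.py
```

```text
29.725 [-1.22724e+01  1.55708e+01 -2.13370e+01  2.29000e-02 -5.30939e+01
 -6.40373e+01] [ 0.4793 -0.3007  0.1407] [-1.799843e+02 -9.500000e-03 -1.662959e+02] [ 0.2822 -4.7259  1.2939] [-1.6586 -0.0302 -0.0424] 0.0255
```

Request:
{"name": "jog_arm", "arguments": {"deltas": [[[0.6,0,0,0,0],[0.6,0,0,0,0],[0.6,0,0,0,0],[0.6,0,0,0,0],[0.6,0,0,0,0],[0.6,0,0,0,0],[0.6,0,0,2,0],[0.6,0,0,4,0]]]}}

```text
time_s: 30.72
tcp_pos: [0.4783, -0.3002, 0.1995]
eef_rot: [179.9, -0.2, -166.3]
contact_force: [0.9, 0.2, 0.8]
gripper_width: 0.0702
gripper_force: 0.0
```

Request:
{"name": "jog_arm", "arguments": {"deltas": [[[0.6,-1.5,0,4,0],[0.6,-1.5,0,4,0],[0.6,0,0,0,0.1],[0.6,0,0,0,0],[0.6,0,0,0,0]]]}}

```text
time_s: 31.35
tcp_pos: [0.4491, -0.3004, 0.2798]
eef_rot: [180.0, -0.1, -160.7]
contact_force: [0.2, -0.5, 0.4]
gripper_width: 0.07
gripper_force: 0.0
```

```bash
python3 s.py
python3 - <<'E'
from h import *
import cv2
p=[]
for n in("scene","wrist"):
    u,v=map(int,proj(n,np.array([.4793,-.3008,.12]))); print(n,u,v)
    im=r.capture(n); k=60; u=min(max(u,k),640-k); v=min(max(v,k),480-k)
    p.append(cv2.resize(im[v-k:v+k,u-k:u+k],(400,400),interpolation=cv2.INTER_CUBIC))
cv2.imwrite("pics/end.png",np.hstack(p))
E
```

```text
31.35 [-1.29934e+01  6.63310e+00 -1.32013e+01 -9.30000e-03 -7.02334e+01
 -5.77101e+01] [ 0.4491 -0.3004  0.2798] [ 1.799564e+02 -5.270000e-02 -1.607066e+02] [ 0.2382 -0.5488  0.4124] [0.0443 0.0121 0.0134] 0.07
scene 415 223
wrist 305 261
```

View pics/end.png

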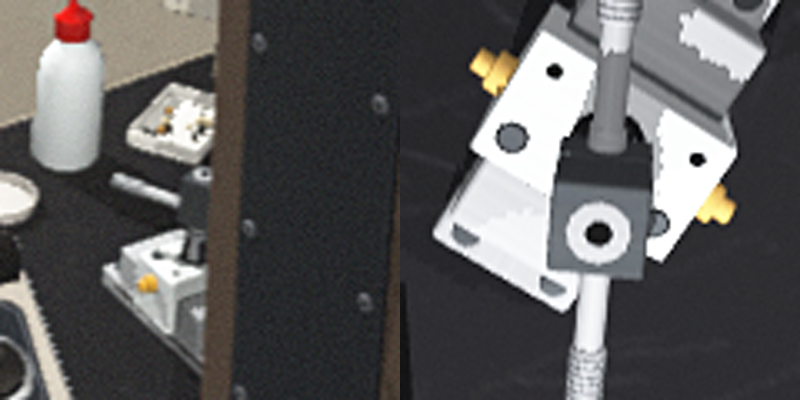

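The picture shows the wrench upright on the square, let go, with its hole at (598,233) in the right half. The fingers are clear of it, so I'm handing in.

```bash
python3 -c "
from plant import r
print(r.close_job())"
```

```text
the job is handed in; nothing more can be done
None
```

The job is handed in, verdict not shown: the tap was worked down in three bites to about 5.8 rad by my estimate, where I felt the bottom. The reading there peaked at 0.61 N m, right at the quoted 0.6 N m snap limit; I eased off at once and left the wrench seated and released, with the arm clear.

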